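Shut and latch the instrument case

TASK

Press the orange case's ajar lid fully shut, hook the latch's wire loop over the keeper on the lid, then swing the latch lever over and snap it fully down so that the loop is drawn tight and stays so. Do not knock the lamp above the case, and leave the radio, mug and calculator where they stand.

Things in the scene. Friction and masses are not known exactly. Their poses are not given: they have to be found in the camera images.
- case: Orange case, 300 deep (x) x 320 wide (y) x 191 high shut; does not move. Origin: centre of its underside; z up, x from its sloping front to its back (about the robot's right). The front slopes up at 40 deg: foot at x=-150, z=30, 250 long; the top is level. Below, (s, w) mm = s up the slope from its foot, w off its face: x = -150 + s cos40 - w sin40, z = 30 + s sin40 + w cos40. Latch at y=0.
- lid_hinge (a point): Middle of the lid's hinge line (along y), at the back: x=150, z=130 of the case. The lid is the part of the case above its z=130, about 0.5 kg. Axes: those of the case, tilted with the lid.
- lid (a joint): Lid angle, rad: 0 shut (hard stop), growing as the front edge rises; starts ajar at 0.3 to 0.55. Stiff hinge, stays where left; 2 to 6 N pressed near its front edge moves it.
- lid_edge (a point): Point on the lid's sloping face, 9 mm above its lower edge, at y=0; (s, w) = (165, 0) when shut. The lid's face runs on to s=250; it is bare and free to press on at y=-155 to -50 and 50 to 155.
- lever_pin (a point): Lever's pin (axis along y), fixed on the case at (s, w) = (115, 16), y=0. Axes as the case.
- lever (a joint): Lever angle about its pin, rad: 0 fully down, lying flat down the slope; grows as its end swings out and over towards the lid, to a stop at 2.094 (then it leans 60 deg off the face, up-slope). Starts 1.88 to 2.09. Light friction, stays where left. With the loop hooked, 2 to 4 N near its end swings it over; the last 20 deg pass over centre and it is sprung shut.
- lever_end (a point): Free end of the aluminium lever (red thumb pad), 95 mm from its pin, mid-thickness; lever 34 wide (y), 8 thick. Push it from its up-slope side. Axes with the lever down: x up the slope, y sideways, z off the face.
- loop (a joint): Angle, rad, of the steel wire loop about its own pin on the lever: 24 mm from the lever's pin, 20 deg beyond the lever's own direction in the shutting sense (lever down: at (s, w) = (92.5, 7.8)). The loop's inclination off the slope (up-slope end outward is positive) = loop - lever; 0.5 to 0.9 at the start, where friction holds it; lower down it sinks by its weight.
- bar (a point): Centre of the loop's cross bar (8 mm thick, 52 long along y), 104.6 mm from the loop's pin; this bar hooks on the keeper. Axes of the loop: x from its pin to the bar, y along the bar, z outward.
- tab (a point): Centre of the red grip tab on the loop, 22 mm beyond the bar along the loop's x and 24 mm outward along its z; 30 (x) x 16 (y) x 26 (z). Pinch it across y; both sides are free for the fingers. Axes of the loop.
- seat (a point): Where the bar's centre sits when hooked on the dark steel keeper on the lid; (s, w) = (200, 12) with the lid shut. Axes then: x up the slope, y sideways, z off the face. Hook 30 wide (y): upright at x=-10 to -4, lip on top to x=+3, z=7.5 to 11.5, plate under z=-4. The bar goes over the lip, down onto the plate on the up-slope side, and is then drawn back under the lip.
- keeper (a joint): Spring travel of the keeper down the slope, m: 0 at rest, at most 0.008; 5 N preload plus 5 N per mm. About 0.003 when the latch is drawn tight.
- lamp: Fixed desk lamp: black foot 100 across (origin under it), rod 18 thick, and a white level tube 28 thick, axis 370 above the table, running 330 along the lamp's -y from the rod, above the lid at x=20 to 40 of the case. At the keeper a tool pointing straight down fouls it; one tilted about 40 deg, square to the slope, fits.
- radio: Black hand radio standing upright, 36 x 58 x 125, aerial to 195; origin under its centre. Loose.
- mug: Blue mug, 80 across, 92 high; origin under its centre. Loose.
- calculator: Grey desk calculator lying flat, 130 x 85 x 22; origin under its centre. Loose.

How it is judged:
By the outcome, as a careful person would: the job done as asked, in the order asked, and still so for the second after the job is handed in, with the robot touching nothing.
It also fails if it takes over 67 s, if anything falls off the work surface, if the arm or the gripper's body presses on something with over 40 N, if the wrist force passes 120 N, or if a joint passes its speed limit or range.

ROBOT

A 6-joint arm with a two-finger parallel gripper is mounted at the origin on the work surface. World frame = base frame: x ahead of the robot, y to its left, z up, the work surface at z = 0. Lengths are in mm, angles in rad, forces in N, time in s.
With the tool pointing down it reaches from about 350 to 775 mm from the base axis. Payload 7.3 kg.
Tool frame: the origin (TCP) lies between the finger pads; the fingertips stand 14 mm ahead of it and the grasp point (between the pads) lies 5 mm behind it; z points along the fingers, y is the line along which they close (so a half turn about z gives the same grasp; the last joint's range is limited). The gripper opens to 92 mm and grips with 3 to 60 N. Pads are 19 mm wide; open, the fingers measure 130 mm over their backs; the gripper's body (75 mm by 190 mm) begins 47 mm behind the grasp point.
Start: joints at [1.011, 0.342, 1.524, -0, 1.275, -0.146], TCP at [211.085, 480.715, 240.741] pointing down, gripper open.
Joint ranges: [-2.53, 2.53], [-0.77, 2.02], [0.04, 2.7], [-1, 4.14], [0.28, 2.66], [-3.11, 3.11]. Speed limits (rad/s): [2.57, 2.57, 3.14, 3.14, 3.14, 3.14].

INTERFACE

Orientations are given as [roll, pitch, yaw] about the fixed x, y, z axes, in that order (R = Rz(yaw) Ry(pitch) Rx(roll)).
In Python, from plant import bot gives the robot as it stands. The module is installed in compiled form; this text tells all that it offers.
- The arm moves only by the shell command python3 -m pendant 'ROWS'. ROWS is JSON, a list of rows, each a list of 3 entries, a list of its own where there are three numbers: the shift along the world's x, y, z as a fraction of full scale, then the turn, a rotation vector about the world's x, y, z as a fraction of full scale, then the opening, from -1 (shut) to 1 (fully open), so that 0 is half open. In form: [[[tx, ty, tz], [rx, ry, rz], claw], ...]. A call has exactly 10 rows; each row shifts and turns the commanded pose from where the row before left it; what a row does not reach is not made up. Full scale, the value 1, is 30 mm for a shift and 0.12 rad for a turn. A row lasts 1/12 s, in which the tool goes at most 41.7 mm and 7.16 degrees, less where a joint would pass 70% of its speed; a pose out of reach is approached as far as the arm can. A call with a number of a shift or a turn outside -1 to 1 is refused whole. A call with a gripper value outside its range is refused whole. The fingers move at their own pace and stop on an object; the grip force is fixed at half the most. Time passes only in rows, so rows that do not move let the fingers close, or fill a call up. It gives the time, the measured TCP pose, the force, the opening and the grip force at its end, in the units of the state.
- bot.get_obs(): the state, without advancing time (a new reading comes with each control period).
- bot.capture(name): name is "scene" or "top" or "wrist"; returns the picture (384x512x3 uint8, blue, green, red); there is no depth.
- bot.camera_params(name): a dict with "fovy" (degrees; the focal length in pixels is half the picture's height over the tangent of half this angle, whatever the lens; pixels are square), "cx", "cy" (the principal point, pixels), "camera_from_world" (4x4, takes a point from world to camera coordinates). Camera axes: x right, y down, z forward; pixel columns grow to the right and rows downward; lengths in mm; the calibration is good to about 2 mm. A picture is of the moment at which its call begins: read the wrist's pose just before it. camera_params takes no time and is no camera call; for the wrist camera it gives the pose at the moment of the call.
- bot.close_job(): hands the job in; it is judged then, once.
The state is a dict: "time": time; "joint_positions": joint angles; "dq": joint speeds; "tau": joint torques, N m; "tool_pos": TCP position; "tcp_rot": TCP orientation; "contact_force": force on the tool from outside, world axes, zero at the start; "moment": the same for the moment, N m; "grip_width": finger opening in mm; "finger_force": force on a finger pad.
Only numpy, scipy, OpenCV 4.12 (cv2) and the standard library are available. Lean on these libraries where they do the work, as an engineer would, in place of code of your own. Each camera call takes 0.05 s, during which the arm holds its last target. There are 200 camera calls.

## Working session

There is one attempt and no reset: what is moved stays moved. The work goes in short steps, Python scripts to look and compute and a shell command to move; the robot and the scene stay as the last step left them, time stands still between calls to the robot, and variables do not carry over. Pictures are saved under pics/ and viewed, at most 10 in all, crops included, and the job is handed in when it is done.

```bash
mkdir -p pics; python3 - <<'E'
from plant import bot
import cv2,numpy as np
np.set_printoptions(precision=4,suppress=True)
o=bot.get_obs();print(o)
for n in("scene","top"):
    p=bot.camera_params(n);print(n,p)
    im=bot.capture(n);cv2.imwrite(f"pics/{n}0.png",im)
a=np.hstack([cv2.imread("pics/scene0.png"),cv2.imread("pics/top0.png")])
E
```

```text
{'time': 0.0, 'joint_positions': array([ 1.011 ,  0.3427,  1.525 , -0.    ,  1.2754, -0.146 ]), 'dq': array([ 0.001 , -0.0005,  0.0005,  0.0005,  0.0001,  0.0014]), 'tau': array([  0.0007, -43.1242, -24.4218,   0.072 ,   0.0559,  -0.0001]), 'tool_pos': array([210.8636, 480.3566, 240.0459]), 'tcp_rot': array([-3.1401, -0.0002,  2.7278]), 'contact_force': array([-0.2865, -0.1326, -0.2045]), 'moment': array([-0.0505, -0.0107,  0.0455]), 'finger_force': 0.0, 'grip_width': 91.87028443036186}
scene {'fovy': 52.412055441721726, 'cx': 258.3865809887877, 'cy': 192.0531683801157, 'camera_from_world': array([[   0.4266,    0.9042,    0.0199, -235.1959],
       [   0.5977,   -0.2654,   -0.7565, -249.6702],
       [  -0.6788,    0.3346,   -0.6537, 1625.7305],
       [   0.    ,    0.    ,    0.    ,    1.    ]])}
top {'fovy': 42.04192295231719, 'cx': 254.86105655254298, 'cy': 188.96763061010512, 'camera_from_world': array([[   0.0139,   -0.9999,   -0.0014,  -32.9013],
       [  -0.9798,   -0.0134,   -0.1996,  625.5666],
       [   0.1996,    0.0041,   -0.9799, 1370.6962],
       [   0.    ,    0.    ,    0.    ,    1.    ]])}
```

View pics/scene0.png

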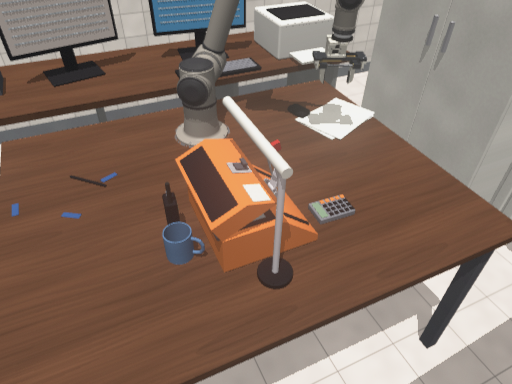

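View pics/top0.png

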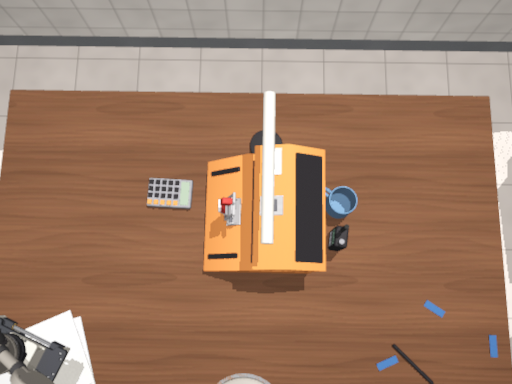

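The scene picture shows the case centred near (240,200), with the lamp over it. The top picture shows the slope foot at column ~205 between rows 163 and 272, and the red lever end at (227,201). Next I'll enlarge both for the measurement.

```bash
cat > h.py <<'E'
from plant import bot
import cv2,numpy as np
from scipy.spatial.transform import Rotation as R
np.set_printoptions(precision=3,suppress=True)
def K(p):
    f=192/np.tan(np.radians(p["fovy"]/2)); return f,p["cx"],p["cy"]
def ray(p,u,v):
    f,cx,cy=K(p);T=np.array(p["camera_from_world"]);d=T[:3,:3].T@np.array([(u-cx)/f,(v-cy)/f,1]);o=-T[:3,:3].T@T[:3,3];return o,d
def onz(p,u,v,z):
    o,d=ray(p,u,v);return o+d*(z-o[2])/d[2]
def proj(p,X):
    f,cx,cy=K(p);T=np.array(p["camera_from_world"]);c=np.atleast_2d(X)@T[:3,:3].T+T[:3,3];return np.c_[cx+f*c[:,0]/c[:,2],cy+f*c[:,1]/c[:,2]]
E
python3 - <<'E'
from h import *
t=cv2.imread("pics/top0.png");s=cv2.imread("pics/scene0.png")
h=cv2.cvtColor(t,cv2.COLOR_BGR2HSV);m=cv2.inRange(h,(5,180,120),(18,255,255));m[:, :190]=0
p=bot.camera_params("top")
# foot edge: leftmost orange per row
pts=np.array([(np.where(m[r])[0].min()-.5,r) for r in range(170,268)],float)
vx,vy,x0,y0=cv2.fitLine(pts.astype(np.float32),cv2.DIST_HUBER,0,.01,.01).ravel()
a=np.polyfit(pts[:,1],pts[:,0],1);print("foot col at 170,268",np.polyval(a,[170,268]))
cols=range(210,238)
top=[np.where(m[140:300,c])[0].min()+140-.5 for c in cols];bot_=[np.where(m[140:300,c])[0].max()+140+.5 for c in cols]
print(top,bot_)
A=onz(p,*[np.polyval(a,170),170],30);B=onz(p,np.polyval(a,268),268,30);d=(A-B)/np.linalg.norm(A-B);print("case y dir",d,"yaw",np.degrees(np.arctan2(-d[0],d[1])))
cu=cv2.resize(t[140:285,190:340],None,fx=4,fy=4,interpolation=cv2.INTER_CUBIC);cv2.imwrite("pics/top0c.png",cu)
cs=cv2.resize(s[130:270,160:325],None,fx=4,fy=4,interpolation=cv2.INTER_CUBIC);cv2.imwrite("pics/scene0c.png",cs)
E
```

```text
Traceback (most recent call last):
ValueError: zero-size array to reduction operation minimum which has no identity
```

```bash
python3 - <<'E'
from h import *
t=cv2.imread("pics/top0.png");s=cv2.imread("pics/scene0.png")
h=cv2.cvtColor(t,cv2.COLOR_BGR2HSV);print("hsv",h[180,215],h[250,215],h[155,290],h[180,195])
m=cv2.inRange(h,(3,150,150),(25,255,255));m[:, :200]=0
p=bot.camera_params("top")
rows=[r for r in range(172,266) if m[r].any()]
a=np.polyfit(rows,[np.where(m[r])[0].min()-.5 for r in rows],1);print("foot col",np.polyval(a,[163,272]),len(rows))
for c in range(210,238,5):
    q=np.where(m[:,c])[0];print(c,q.min()-.5 if len(q) else None,q.max()+.5 if len(q) else None)
A=onz(p,np.polyval(a,170),170,30);B=onz(p,np.polyval(a,268),268,30);d=(A-B)/np.linalg.norm(A-B);print("A,B",A,B,"case y dir",d,"yaw",np.degrees(np.arctan2(-d[0],d[1])))
cu=cv2.resize(t[140:285,190:340],None,fx=4,fy=4,interpolation=cv2.INTER_CUBIC);cv2.imwrite("pics/top0c.png",cu)
cs=cv2.resize(s[130:270,160:325],None,fx=4,fy=4,interpolation=cv2.INTER_CUBIC);cv2.imwrite("pics/scene0c.png",cs)
E
```

```text
hsv [ 15 156 251] [ 15 156 253] [ 19 134 255] [ 12 126 148]
foot col [207.051 202.522] 94
210 160.5 271.5
215 159.5 271.5
220 158.5 271.5
225 157.5 271.5
230 156.5 271.5
235 155.5 271.5
A,B [688.05 119.05  30.  ] [401.156 121.131  30.   ] case y dir [ 1.    -0.007  0.   ] yaw -90.41557821479316
```

View pics/top0c.png

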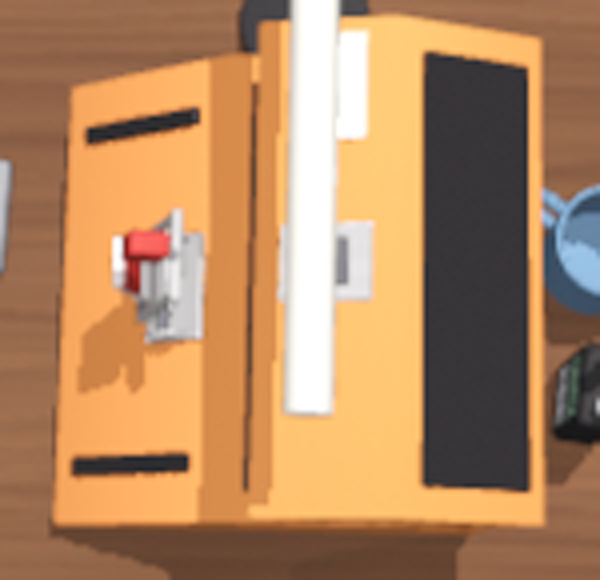

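View pics/scene0c.png

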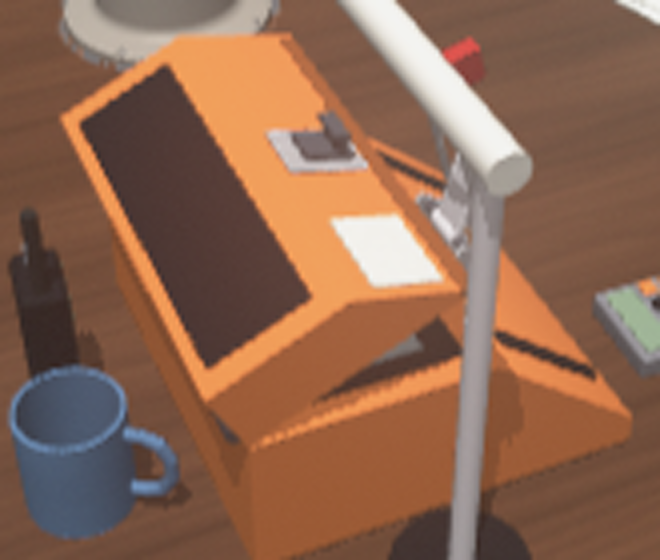

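The top crop shows the slope foot, with the lever, loop and red tab at crop (148,243) and the lamp tube reaching down to crop row 410. The scene crop shows the foot corner (630,415), hinge corner (250,450), lid front corner (460,290) and red tab (465,62). I'll turn these into a pose.

```bash
python3 - <<'E'
from h import *
t=cv2.imread("pics/top0.png");s=cv2.imread("pics/scene0.png")
pt=bot.camera_params("top");ps=bot.camera_params("scene")
print("foot corner +y top",onz(pt,207,162,30),"scene",onz(ps,317.5,233.7,30))
print("foot corner -y top z30",onz(pt,202.5,271.5,30),"z0",onz(pt,202.5,271.5,0))
print("hinge corner scene",onz(ps,222.5,242.5,130))
O=np.array([552,-30.5,0]);yaw=np.radians(-90.4)
Rc=R.from_euler('z',yaw).as_matrix()
def tri(u1,u2):
    o1,d1=ray(pt,*u1);o2,d2=ray(ps,*u2)
    A=np.c_[d1,-d2];k=np.linalg.lstsq(A,o2-o1,rcond=None)[0];P=o1+k[0]*d1;Q=o2+k[1]*d2
    return (P+Q)/2,np.linalg.norm(P-Q)
for n,im,x0,x1,y0,y1 in(("top",t,190,260,170,240),("scene",s,255,300,130,200)):
    h=cv2.cvtColor(im,cv2.COLOR_BGR2HSV);m=cv2.inRange(h,(0,140,60),(5,255,255))|cv2.inRange(h,(170,140,60),(180,255,255))
    mm=np.zeros_like(m);mm[y0:y1,x0:x1]=m[y0:y1,x0:x1]
    k,l,st,c=cv2.connectedComponentsWithStats(mm);print(n,[(st[i].tolist(),c[i]) for i in range(1,k)])
# lid front corner on plane case y=160
o,d=ray(ps,275,202.5);oc=Rc.T@(o-O);dc=Rc.T@d;P=oc+dc*(160-oc[1])/dc[1];print("lid corner case",P)
o,d=ray(ps,247.5,206);oc=Rc.T@(o-O);dc=Rc.T@d;P=oc+dc*(160-oc[1])/dc[1];print("lid ridge corner case",P)
P,e=tri((227,201),(276,145.5));print("red",P,e,Rc.T@(P-O))
# lamp tube end in top at axis height 370
print("tube end",onz(pt,190+310/4,140+410/4,370),"tube far",onz(pt,269,95,370))
E
```

```text
foot corner +y top [712.489 119.147  30.   ] scene [714.671 116.703  30.   ]
foot corner -y top z30 [391.319 121.324  30.   ] z0 [392.393 124.485   0.   ]
hinge corner scene [ 716.457 -181.834  130.   ]
top [([221, 198, 11, 15, 96], array([225.198, 202.76 ]))]
scene [([271, 139, 9, 7, 34], array([274.971, 142.088]))]
lid corner case [  1.914 160.    209.085]
lid ridge corner case [ 78.452 160.    225.413]
red [554.883  44.596 264.583] 4.365963125457327 [-75.115   2.359 264.583]
tube end [443.932 -54.974 370.   ] tube far [787.492 -55.422 370.   ]
```

```bash
cat >> h.py <<'E'
O=np.array([553,-31,0.]);Rc=R.from_euler('z',-np.pi/2).as_matrix()
c,s_=np.cos(np.radians(40)),np.sin(np.radians(40))
def sw(s,w,y=0): return O+Rc@np.array([-150+s*c-w*s_,y,30+s*s_+w*c])
def tosw(P):
    q=Rc.T@(np.asarray(P)-O)-np.array([-150,0,30]);return np.array([q[0]*c+q[2]*s_,-q[0]*s_+q[2]*c,q[1]])
def tilt(deg=40):
    a=np.radians(deg);z=np.array([0,-np.sin(a),-np.cos(a)]);y=np.array([1.,0,0]);return np.c_[np.cross(y,z),y,z]
def need(P,Rt=None):
    o=bot.get_obs();d=(np.asarray(P)-o["tool_pos"])/30
    rv=(R.from_matrix(Rt)*R.from_euler('xyz',o["tcp_rot"]).inv()).as_rotvec()/.12 if Rt is not None else None
    print("to",np.asarray(P),"shift units",d,"turn units",rv)
E
python3 - <<'E'
from h import *
need([418,180,300],tilt())
E
```

```text
to [418 180 300] shift units [  6.903 -10.014   1.996] turn units [-5.139 -3.369 -9.225]
```

```bash
A='[[0.43,-0.63,0.125],[-0.32,-0.21,-0.577],-1]'; 
python3 -m pendant '[[[0.43,-0.63,0.125],[-0.32,-0.21,-0.577],-1],[[0.43,-0.63,0.125],[-0.32,-0.21,-0.577],-1],[[0.43,-0.63,0.125],[-0.32,-0.21,-0.577],-1],[[0.43,-0.63,0.125],[-0.32,-0.21,-0.577],-1],[[0.43,-0.63,0.125],[-0.32,-0.21,-0.577],-1],[[0.43,-0.63,0.125],[-0.32,-0.21,-0.577],-1],[[0.43,-0.63,0.125],[-0.32,-0.21,-0.577],-1],[[0.43,-0.63,0.125],[-0.32,-0.21,-0.577],-1],[[0.43,-0.63,0.125],[-0.32,-0.21,-0.577],-1],[[0.43,-0.63,0.125],[-0.32,-0.21,-0.577],-1]]'
python3 -c "
from h import *
need([418,180,300],tilt());print(bot.get_obs()['joint_positions'])"
```

```text
time: 0.93
tool_pos: [340.4, 290.8, 278.3]
tcp_rot: [-3.035, 0.44, 2.044]
contact_force: [1.6, -0.1, 0.2]
grip_width: 30.0
finger_force: 0.0
to [418 180 300] shift units [ 2.586 -3.692  0.725] turn units [-1.924 -1.244 -3.437]
[ 0.788  0.332  1.519 -0.379  1.546  0.397]
```

```bash
python3 -m pendant '[[[0.43,-0.62,0.12],[-0.32,-0.207,-0.573],-1],[[0.43,-0.62,0.12],[-0.32,-0.207,-0.573],-1],[[0.43,-0.62,0.12],[-0.32,-0.207,-0.573],-1],[[0.43,-0.62,0.12],[-0.32,-0.207,-0.573],-1],[[0.43,-0.62,0.12],[-0.32,-0.207,-0.573],-1],[[0.43,-0.62,0.12],[-0.32,-0.207,-0.573],-1],[[0,-0.8,-0.1],[0,0,0],-1],[[0,-0.8,-0.1],[0,0,0],-1],[[0,-0.8,-0.1],[0,0,0],-1],[[0,-0.8,-0.1],[0,0,0],-1]]'
python3 -c "
from h import *
need([418,0,251],tilt());o=bot.get_obs();print(o['joint_positions'],o['contact_force'])
im=bot.capture('wrist');cv2.imwrite('pics/w1.png',im);print(bot.camera_params('wrist'))"
```

```text
time: 1.77
tool_pos: [417.3, 83.0, 287.2]
tcp_rot: [-3.139, 0.696, 1.576]
contact_force: [1.1, -0.4, 0.5]
grip_width: 0.2
finger_force: 0.0
to [418   0 251] shift units [ 0.025 -2.767 -1.208] turn units [-0.019 -0.016 -0.028]
[ 0.435  0.32   1.627 -0.621  1.539  0.563] [ 1.06  -0.357  0.486]
{'fovy': 67.28498786684204, 'cx': 256.86709009200865, 'cy': 191.63559030204485, 'camera_from_world': array([[   1.   ,    0.001,   -0.002, -415.23 ],
       [   0.002,   -0.543,    0.84 , -165.135],
       [  -0.   ,   -0.84 ,   -0.543,  385.065],
       [   0.   ,    0.   ,    0.   ,    1.   ]])}
```

View pics/w1.png

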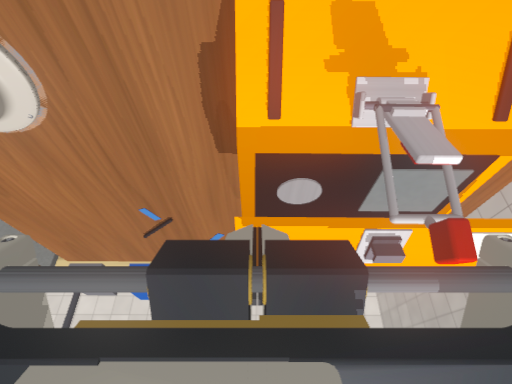

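The wrist picture shows the closed fingertips at (257,237), the latch base plate centred near (391,100), the bar between (392,218) and (460,213), the red tab at (453,241) and the keeper at (385,247). I'll go to the hover and then press the lid.

```bash
python3 - <<'E'
from h import *
p=bot.camera_params('wrist')
n=np.array([0,s_,c]);P0=sw(115,0)
for u in((355,125),(355,78),(428,78),(245,125),(237,60)):
    o,d=ray(p,*u);X=o+d*((P0-o)@n)/(d@n);print(u,X,tosw(X))
E
python3 -m pendant '[[[0,-0.9,-0.4],[0,0,0],-1],[[0,-0.9,-0.4],[0,0,0],-1],[[0,-0.9,-0.4],[0,0,0],-1],[[0,-0.2,-0.25],[0,0,0],-1],[[0,-0.2,-0.25],[0,0,0],-1],[[0,-0.2,-0.25],[0,0,0],-1],[[0,-0.1,-0.3],[0,0,0],-1],[[0,0,-0.3],[0,0,0],-1],[[0,0,0],[0,0,0],-1],[[0,0,0],[0,0,0],-1]]'
```

```text
(355, 125) [520.655  13.278 118.711] [138.01   -0.    -32.345]
(355, 78) [515.854  49.276  88.505] [ 91.018   0.    -37.146]
(428, 78) [590.542  49.398  88.403] [90.859 -0.    37.542]
(245, 125) [402.769  13.071 118.885] [ 138.28     0.    -150.231]
(237, 60) [395.345  62.038  77.797] [  74.359   -0.    -157.655]
time: 2.65
tool_pos: [418.5, -12.8, 210.9]
tcp_rot: [3.137, 0.687, 1.574]
contact_force: [-4.1, 23.7, 11.5]
grip_width: 0.3
finger_force: 11.3
```

Latch centre confirmed (y≈0). The tip caught the lid's front edge from the front, so I'll back off, come in higher and press from above.

```bash
python3 -m pendant '[[[0,0.6,0.3],[0,0,0],-1],[[0,0.6,0.6],[0,0,0],-1],[[0,0.2,0.9],[0,0,0],-1],[[0,-0.4,0.3],[0,0,0],-1],[[0,-0.8,-0.1],[0,0,0],-1],[[0,-0.8,0],[0,0,0],-1],[[0,0,-0.2],[0,0,0],-1],[[0,0,-0.2],[0,0,0],-1],[[0,0,0],[0,0,0],-1],[[0,0,0],[0,0,0],-1]]'
python3 -c "
from h import *
im=bot.capture('scene');cv2.imwrite('pics/s2.png',cv2.resize(im[100:260,140:320],None,fx=4,fy=3.5,interpolation=cv2.INTER_CUBIC))"
```

```text
time: 3.48
tool_pos: [417.6, -35.1, 258.7]
tcp_rot: [-3.139, 0.696, 1.577]
contact_force: [0.0, 0.5, 0.1]
grip_width: 0.3
finger_force: 0.0
```

View pics/s2.png

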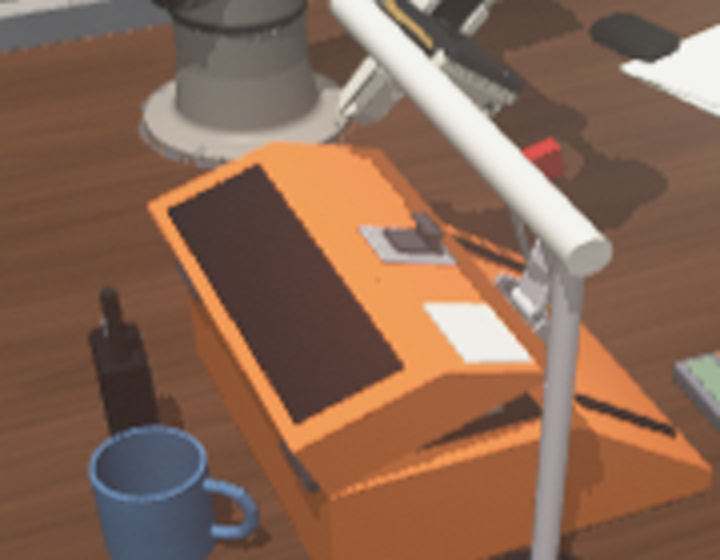

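The scene crop shows the lid now part-closed, at roughly 0.3 rad, with the fingers above it and free; the tab is undisturbed at (545,158). I'll press down on the face.

```bash
python3 -m pendant '[[[0,0,-0.3],[0,0,0],-1],[[0,0,-0.3],[0,0,0],-1],[[0,0,-0.3],[0,0,0],-1],[[0,0,-0.3],[0,0,0],-1],[[0,0.05,-0.25],[0,0,0],-1],[[0,0.05,-0.25],[0,0,0],-1],[[0,0.08,-0.2],[0,0,0],-1],[[0,0.08,-0.2],[0,0,0],-1],[[0,0.08,-0.2],[0,0,0],-1],[[0,0,0],[0,0,0],-1]]'
```

```text
time: 4.37
tool_pos: [417.4, -24.3, 189.0]
tcp_rot: [-3.14, 0.694, 1.576]
contact_force: [-0.9, 5.9, 3.0]
grip_width: 0.1
finger_force: 2.4
```

```bash
python3 -m pendant '[[[0,0.05,-0.15],[0,0,0],-1],[[0,0.05,-0.15],[0,0,0],-1],[[0,0.05,-0.15],[0,0,0],-1],[[0,0.05,-0.15],[0,0,0],-1],[[0,0.04,-0.12],[0,0,0],-1],[[0,0.02,-0.1],[0,0,0],-1],[[0,0,-0.06],[0,0,0],-1],[[0,0,0],[0,0,0],-1],[[0,0,0],[0,0,0],-1],[[0,0,0],[0,0,0],-1]]'
```

```text
time: 5.2
tool_pos: [417.6, -17.8, 164.5]
tcp_rot: [3.142, 0.696, 1.574]
contact_force: [-3.3, 3.1, 9.1]
grip_width: 0.4
finger_force: 5.2
```

```bash
python3 -m pendant '[[[0,0,-0.07],[0,0,0],-1],[[0,0,-0.07],[0,0,0],-1],[[0,0,-0.07],[0,0,0],-1],[[0,0,0],[0,0,0],-1],[[0,0,0],[0,0,0],-1],[[0,0,0],[0,0,0],-1],[[0,0,0],[0,0,0],-1],[[0,0,0],[0,0,0],-1],[[0,0,0],[0,0,0],-1],[[0,0,0],[0,0,0],-1]]'
```

```text
time: 6.03
tool_pos: [417.7, -17.8, 163.8]
tcp_rot: [3.135, 0.702, 1.568]
contact_force: [-17.3, 24.4, 59.7]
grip_width: 0.4
finger_force: 30.8
```

Lid is hard against its stop (w≈0.6 mm, 65 N). Next I retreat along the slope normal, then shift over to the tab.

```bash
python3 - <<'E'
from h import *
T=tilt()
for s,w,y in((190,180,-135),(203,165,0)):
    need(sw(s,w+14,y),T)
E
python3 -m pendant '[[[0,0.26,0.3],[0,0,0],-1],[[0,0.51,0.61],[0,0,0],-1],[[0,0.57,0.69],[0,0,0],-1],[[0,0.57,0.69],[0,0,0],-1],[[0,0.57,0.69],[0,0,0],-1],[[0,0.57,0.69],[0,0,0],-1],[[0,0.57,0.69],[0,0,0],-1],[[0,0.2,0.3],[0,0,0],-1],[[0,0,0],[0,0,0],-1],[[0,0,0],[0,0,0],-1]]'
python3 - <<'E'
from h import *
im=bot.capture('wrist');cv2.imwrite('pics/w3.png',im)
p=bot.camera_params('wrist')
h=cv2.cvtColor(im,cv2.COLOR_BGR2HSV);m=cv2.inRange(h,(0,170,60),(4,255,255))|cv2.inRange(h,(172,170,60),(180,255,255))
k,l,st,ce=cv2.connectedComponentsWithStats(m);print([(st[i].tolist(),ce[i]) for i in range(1,k) if st[i][4]>40])
need(sw(203,165+14,0),tilt());np.save('w3.npy',np.array(p,dtype=object),allow_pickle=True)
E
```

```text
to [418.     98.152 300.742] shift units [0.011 3.866 4.565] turn units [ 0.031  0.04  -0.014]
to [553.     78.552 297.608] shift units [4.511 3.213 4.46 ] turn units [ 0.031  0.04  -0.014]
time: 6.87
tool_pos: [417.4, 96.8, 296.8]
tcp_rot: [-3.14, 0.695, 1.576]
contact_force: [-0.5, -0.5, -0.6]
grip_width: 0.6
finger_force: 0.0
[([418, 216, 41, 42, 1259], array([438.495, 238.893]))]
to [553.     78.552 297.608] shift units [ 4.529 -0.593  0.041] turn units [-0.017 -0.021 -0.026]
```

View pics/w3.png

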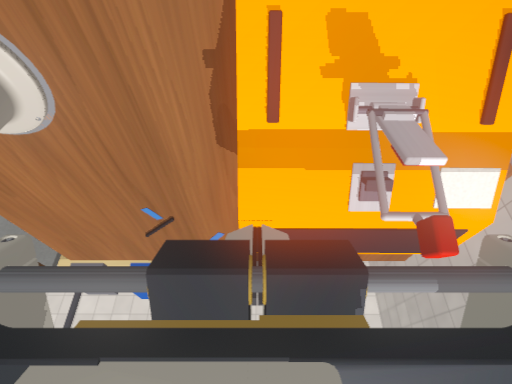

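The wrist picture shows the lid shut, keeper at (377,188), bar at row 217 and tab at (438,239).

```bash
python3 - <<'E'
from h import *
p=bot.camera_params('wrist')
def aty0(u,v):
    o,d=ray(p,u,v);k=(O[0]-o[0])/d[0];return tosw(o+d*k)
print("tab y=0",aty0(438.5,238.9),"bar",aty0(414,217),"lever end mid",aty0(422,160),"keeper",aty0(377,188))
from scipy.optimize import brentq
for th in(1.88,1.95,2.02,2.09):
    pin=np.array([115-24*np.cos(th-.349),16+24*np.sin(th-.349)])
    for ph in(.5,.6,.7,.8):
        e=np.array([np.cos(ph),np.sin(ph)]);n=np.array([-e[1],e[0]])
        print(th,ph,"tab",pin+126.6*e+24*n,"bar",pin+104.6*e,"end",[115-95*np.cos(th),16+95*np.sin(th)])
E
```

```text
tab y=0 [206.103 137.416   0.   ] bar [203.053 101.161   0.   ] lever end mid [153.462  98.458   0.   ] keeper [200.512  19.79    0.   ]
1.88 0.5 tab [213.641 121.738] bar [205.84   90.129] end [np.float64(143.90851625068416), np.float64(106.49473845580155)]
1.88 0.6 tab [204.981 131.273] bar [200.375  99.043] end [np.float64(143.90851625068416), np.float64(106.49473845580155)]
1.88 0.7 tab [195.413 139.895] bar [194.048 107.366] end [np.float64(143.90851625068416), np.float64(106.49473845580155)]
1.88 0.8 tab [185.032 147.519] bar [186.921 115.016] end [np.float64(143.90851625068416), np.float64(106.49473845580155)]
1.95 0.5 tab [215.321 121.746] bar [207.52   90.137] end [np.float64(150.16717897837225), np.float64(104.25117292536758)]
1.95 0.6 tab [206.661 131.281] bar [202.055  99.051] end [np.float64(150.16717897837225), np.float64(104.25117292536758)]
1.95 0.7 tab [197.093 139.903] bar [195.727 107.374] end [np.float64(150.16717897837225), np.float64(104.25117292536758)]
1.95 0.8 tab [186.711 147.527] bar [188.6   115.025] end [np.float64(150.16717897837225), np.float64(104.2511
[... 272 characters left out ...]
.769 139.794] bar [197.403 107.265] end [np.float64(156.25359288123855), np.float64(101.5753531946496)]
2.02 0.8 tab [188.387 147.418] bar [190.276 114.915] end [np.float64(156.25359288123855), np.float64(101.5753531946496)]
2.09 0.5 tab [218.661 121.41 ] bar [210.86   89.801] end [np.float64(162.1379467070699), np.float64(98.4803854273332)]
2.09 0.6 tab [210.001 130.945] bar [205.395  98.715] end [np.float64(162.1379467070699), np.float64(98.4803854273332)]
2.09 0.7 tab [200.433 139.567] bar [199.068 107.038] end [np.float64(162.1379467070699), np.float64(98.4803854273332)]
2.09 0.8 tab [190.052 147.191] bar [191.941 114.689] end [np.float64(162.1379467070699), np.float64(98.4803854273332)]
```

```bash
python3 -m pendant '[[[0.755,-0.11,0.04],[0,0,0],-1],[[0.755,-0.11,0.04],[0,0,0],-1],[[0.755,-0.11,0.04],[0,0,0],-1],[[0.755,-0.11,0.04],[0,0,0],-1],[[0.755,-0.11,0.04],[0,0,0],-1],[[0.755,-0.1,0.02],[0,0,0],-1],[[0,-0.16,-0.2],[0,0,0],-1],[[0,-0.16,-0.2],[0,0,0],-1],[[0,0,0],[0,0,0],-1],[[0,0,0],[0,0,0],-1]]'
python3 -c "
from h import *
o=bot.get_obs();print(tosw(o['tool_pos']+tilt()[:,2]*14),o['contact_force'],o['joint_positions']);need(sw(208,145+14),tilt())"
```

```text
time: 7.75
tool_pos: [552.2, 67.0, 291.1]
tcp_rot: [-3.137, 0.696, 1.576]
contact_force: [0.2, 0.6, 0.6]
grip_width: 0.1
finger_force: 0.0
[207.627 152.611  -0.838] [0.165 0.645 0.618] [ 0.318  0.517  1.302 -0.655  1.577  0.397]
to [553.     61.866 285.501] shift units [ 0.028 -0.173 -0.186] turn units [-0.015 -0.031 -0.021]
```

```bash
python3 -m pendant '[[[0,-0.22,-0.17],[0,0,0],-1],[[0,-0.26,-0.14],[0,0,0],-1],[[0,-0.28,-0.11],[0,0,0],-1],[[0,-0.28,-0.1],[0,0,0],-1],[[0,-0.3,-0.1],[0,0,0],-1],[[0,-0.27,-0.15],[0,0,0],-1],[[0,-0.27,-0.15],[0,0,0],-1],[[0,-0.27,-0.15],[0,0,0],-1],[[0,0,0],[0,0,0],-1],[[0,0,0],[0,0,0],-1]]'
python3 - <<'E'
from h import *
o=bot.get_obs();print(tosw(o['tool_pos']+tilt()[:,2]*14),o['contact_force'])
im=bot.capture('wrist');cv2.imwrite('pics/w4.png',im)
E
```

```text
time: 8.58
tool_pos: [553.2, 2.5, 259.6]
tcp_rot: [-3.14, 0.696, 1.574]
contact_force: [-0.6, -0.0, 0.4]
grip_width: 0.4
finger_force: 0.0
[236.819  87.062   0.211] [-0.579 -0.006  0.374]
```

View pics/w4.png

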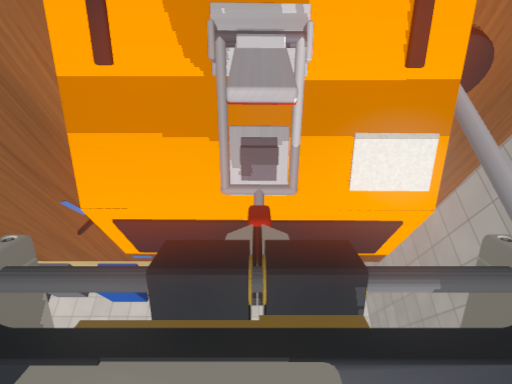

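The loop has come down: bar at (259,189) just up-slope of the keeper (259,155), tab at (259,214). I'll compute where the bar lies.

```bash
python3 - <<'E'
from h import *
p=bot.camera_params('wrist')
from scipy.optimize import brentq
import numpy as np
for th in(1.95,2.02,2.09):
  pin=np.array([115-24*np.cos(th-.349),16+24*np.sin(th-.349)])
  f=lambda ph:proj(p,sw(*(pin+104.6*np.array([np.cos(ph),np.sin(ph)]))))[0,1]-189
  ph=brentq(f,-.5,.8);b=pin+104.6*np.array([np.cos(ph),np.sin(ph)]);print(th,ph,b,proj(p,sw(*b)), "lever end px",proj(p,sw(115-95*np.cos(th),16+95*np.sin(th))))
print(proj(p,sw(220,12)),proj(p,sw(200,19)))
E
```

```text
Traceback (most recent call last):
ValueError: f(a) and f(b) must have different signs
```

```bash
python3 - <<'E'
from h import *
p=bot.camera_params('wrist')
for th in(1.95,2.05):
  pin=np.array([115-24*np.cos(th-.349),16+24*np.sin(th-.349)])
  for ph in np.arange(-.3,.61,.15):
    e=np.array([np.cos(ph),np.sin(ph)]);n=np.array([-e[1],e[0]]);b=pin+104.6*e;t=b+22*e+24*n
    print(th,round(ph,2),b,"bar px",proj(p,[sw(*b,-26),sw(*b,26)]).ravel(),"tab px",proj(p,sw(*t))[0])
print(proj(p,sw(200,19)))
E
```

```text
1.95 -0.3 [215.653   9.078] bar px [226.412 175.738 287.866 175.822] tab px [257.126 213.9  ]
1.95 -0.15 [219.15   24.358] bar px [224.639 184.557 289.718 184.642] tab px [257.189 224.103]
1.95 0.0 [220.325  39.989] bar px [222.49  191.663 291.973 191.75 ] tab px [257.272 232.284]
1.95 0.15 [219.15  55.62] bar px [219.909 196.596 294.689 196.687] tab px [257.379 237.664]
1.95 0.3 [215.653  70.9  ] bar px [216.834 198.737 297.935 198.834] tab px [257.519 239.112]
1.95 0.45 [209.912  85.486] bar px [213.198 197.269 301.782 197.376] tab px [257.698 234.999]
1.95 0.6 [202.055  99.051] bar px [208.94  191.147 306.299 191.269] tab px [257.925 223.038]
2.05 -0.3 [218.044   8.885] bar px [226.516 178.423 287.749 178.506] tab px [257.12  216.529]
2.05 -0.15 [221.542  24.166] bar px [224.756 187.367 289.588 187.45 ] tab px [257.181 226.91 ]
2.05 0.0 [222.716  39.797] bar px [222.623 194.634 291.824 194.719] tab px [257.263 235.321]
2.05 0.15 [221.542  55.428] bar px [220.064 199.77  294.518 199.859] tab px [257.37  240.999]
2.05 0.3 [218.044  70.708] bar px [217.016 202.168 297.734 202.263] tab px [257.507 242.834]
2.05 0.45 [212.303  85.294] bar px [213.416 201.023 301.542 201.128] tab px [257.683 239.231]
2.05 0.6 [204.446  98.858] bar px [209.204 195.306 306.01  195.424] tab px [257.907 227.949]
[[257.22  159.656]]
```

```bash
python3 -m pendant '[[[0,-0.19,-0.12],[0,0,0],-1],[[0,-0.19,-0.12],[0,0,0],-1],[[0,-0.18,-0.13],[0,0,0],-1],[[0,-0.18,-0.13],[0,0,0],-1],[[0,-0.16,-0.13],[0,0,0],-1],[[0,-0.1,-0.1],[0,0,0],-1],[[0,0,0],[0,0,0],-1],[[0,0,0],[0,0,0],-1],[[0,0,0],[0,0,0],-1],[[0,0,0],[0,0,0],-1]]'
python3 - <<'E'
from h import *
o=bot.get_obs();print(tosw(o['tool_pos']+tilt()[:,2]*14),o['contact_force'],o['joint_positions'])
im=bot.capture('wrist');p=bot.camera_params('wrist')
cv2.imwrite('pics/w5.png',im)
# bar rows: grey (low sat) profile at columns 240 and 280
h=cv2.cvtColor(im,cv2.COLOR_BGR2HSV)
for cc in(232,285):print(cc,''.join('g' if h[r,cc,1]<60 else 'o' for r in range(90,230)))
for th in(1.95,2.09):
  pin=np.array([115-24*np.cos(th-.349),16+24*np.sin(th-.349)])
  for ph in(-.3,-.25,-.2,-.1):
    e=np.array([np.cos(ph),np.sin(ph)]);b=pin+104.6*e
    print(th,ph,b,proj(p,[sw(*b)]).ravel())
print('seat',proj(p,sw(200,12)))
E
```

```text
time: 9.47
tool_pos: [553.5, -26.7, 238.3]
tcp_rot: [-3.141, 0.696, 1.575]
contact_force: [-0.2, -0.5, 0.7]
grip_width: 0.5
finger_force: 0.0
[245.467  51.889   0.541] [-0.2   -0.518  0.694] [ 0.163  0.503  1.481 -0.705  1.355  0.387]
232 ooooooooooooooooooooooooooogggggggggggggggggggggggggggggggggggggggggggggggggggggggggggggggggggggggggggggggggoooooooooooooooooooooooooooooooo
285 oooooooooooooooooooooooooooggggggggggggggggggggggggggggggggggggggggggggggggggggggggggggggggggggggggggggggggggooooooooooooooooooooooooooooooo
1.95 -0.3 [215.653   9.078] [257.089 175.724]
1.95 -0.25 [217.073  14.111] [257.107 179.391]
1.95 -0.2 [218.24   19.208] [257.128 182.89 ]
1.95 -0.1 [219.802  29.546] [257.176 189.328]
2.09 -0.3 [218.993   8.742] [257.077 180.104]
2.09 -0.25 [220.413  13.775] [257.095 183.842]
2.09 -0.2 [221.58   18.872] [257.115 187.42 ]
2.09 -0.1 [223.143  29.211] [257.162 194.038]
seat [[257.153 154.776]]
```

```bash
python3 -m pendant '[[[0,-0.1,-0.06],[0,0,0],-1],[[0,-0.08,-0.06],[0,0,0],-1],[[0,-0.06,-0.07],[0,0,0],-1],[[0,-0.06,-0.07],[0,0,0],-1],[[0,0,0],[0,0,0],-1],[[0,0,0],[0,0,0],-1],[[0,0,0],[0,0,0],-1],[[0,0,0],[0,0,0],-1],[[0,0,0],[0,0,0],-1],[[0,0,0],[0,0,0],-1]]'
python3 - <<'E'
from h import *
o=bot.get_obs();print(tosw(o['tool_pos']+tilt()[:,2]*14),o['contact_force'],o['joint_positions'])
im=bot.capture('wrist')
a=im[90:290,180:340];im2=bot.capture('scene')[110:220,200:310]
cv2.imwrite('pics/c6.png',np.hstack([cv2.resize(a,(384,480),interpolation=cv2.INTER_CUBIC),cv2.resize(im2,(400,480),interpolation=cv2.INTER_CUBIC)]))
E
```

```text
time: 10.35
tool_pos: [553.8, -33.7, 232.9]
tcp_rot: [3.137, 0.694, 1.572]
contact_force: [-7.3, 16.2, 18.3]
grip_width: 0.0
finger_force: 11.6
[247.451  43.283   0.787] [-7.343 16.204 18.305] [ 0.15   0.503  1.496 -0.71   1.331  0.39 ]
```

View pics/c6.png

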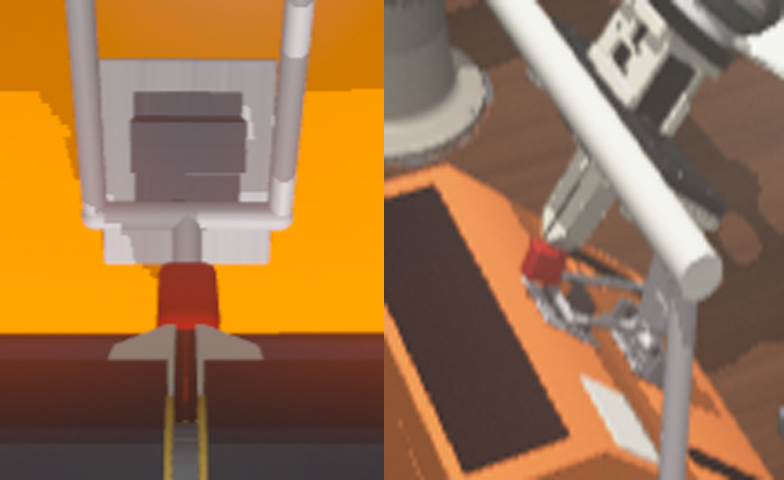

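The tip meets the tab at (s,w)=(247,43) with the bar on the plate, as predicted; the picture shows the bar just up-slope of the keeper. Now I retreat and go to the lever's up-slope side.

```bash
python3 -m pendant '[[[0,0.16,0.2],[0,0,0],-1],[[0,0.2,0.24],[0,0,0],-1],[[0,0.38,-0.07],[0,0,0],-1],[[0,0.38,-0.07],[0,0,0],-1],[[0,0.38,-0.07],[0,0,0],-1],[[0,0.38,-0.07],[0,0,0],-1],[[0,0.38,-0.07],[0,0,0],-1],[[0,0,0],[0,0,0],-1],[[0,0,0],[0,0,0],-1],[[0,0,0],[0,0,0],-1]]'
python3 - <<'E'
from h import *
o=bot.get_obs();print(tosw(o['tool_pos']+tilt()[:,2]*14),o['contact_force'],o['joint_positions'])
im=bot.capture('wrist');cv2.imwrite('pics/w7.png',im)
E
```

```text
time: 11.28
tool_pos: [553.4, 31.9, 232.8]
tcp_rot: [-3.14, 0.696, 1.575]
contact_force: [-0.1, 0.7, 0.1]
grip_width: 0.5
finger_force: 0.0
[197.118  85.334   0.394] [-0.083  0.7    0.05 ] [ 0.261  0.542  1.428 -0.677  1.423  0.448]
```

View pics/w7.png

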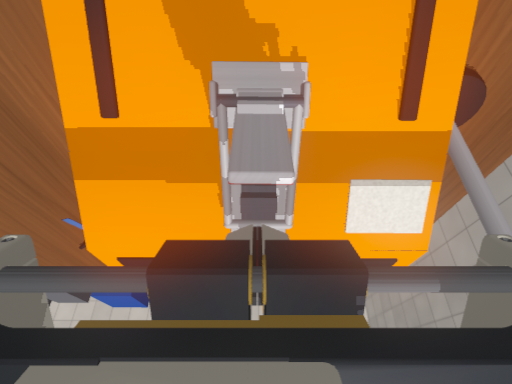

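The lever stands up just beyond the fingertips (lever end at row ~178), with the loop lying down around the keeper. Pushing the lever over.

```bash
python3 -m pendant '[[[0,0.22,-0.17],[0,0,0],-1],[[0,0.22,-0.17],[0,0,0],-1],[[0,0.22,-0.17],[0,0,0],-1],[[0,0.27,-0.13],[0,0,0],-1],[[0,0.27,-0.13],[0,0,0],-1],[[0,0.27,-0.13],[0,0,0],-1],[[0,0.27,-0.13],[0,0,0],-1],[[0,0.28,-0.13],[0,0,0],-1],[[0,0,0],[0,0,0],-1],[[0,0,0],[0,0,0],-1]]'
python3 - <<'E'
from h import *
o=bot.get_obs();print(tosw(o['tool_pos']+tilt()[:,2]*14),o['contact_force'])
im=bot.capture('wrist');p=bot.camera_params('wrist')
h=cv2.cvtColor(im,cv2.COLOR_BGR2HSV);m=cv2.inRange(h,(0,150,60),(4,255,255))|cv2.inRange(h,(172,150,60),(180,255,255))
k,l,st,ce=cv2.connectedComponentsWithStats(m);print([(st[i].tolist(),ce[i]) for i in range(1,k) if st[i][4]>20])
E
```

```text
time: 12.17
tool_pos: [553.3, 93.2, 197.6]
tcp_rot: [-3.139, 0.696, 1.576]
contact_force: [-1.0, 1.3, 0.2]
grip_width: 0.4
finger_force: 0.0
[127.542  97.826   0.321] [-0.986  1.291  0.249]
[([232, 229, 32, 2, 41], array([249.585, 229.22 ])), ([252, 305, 11, 15, 128], array([256.258, 311.977]))]
```

```bash
python3 -m pendant '[[[0,0.23,-0.25],[0,0,0],-1],[[0,0.23,-0.25],[0,0,0],-1],[[0,0.23,-0.25],[0,0,0],-1],[[0,0.12,-0.25],[0,0,0],-1],[[0,0.1,-0.25],[0,0,0],-1],[[0,0.08,-0.25],[0,0,0],-1],[[0,0.07,-0.25],[0,0,0],-1],[[0,0,0],[0,0,0],-1],[[0,0,0],[0,0,0],-1],[[0,0,0],[0,0,0],-1]]'
python3 - <<'E'
from h import *
o=bot.get_obs();print(tosw(o['tool_pos']+tilt()[:,2]*14),o['contact_force'],o['joint_positions'])
E
```

```text
time: 13.05
tool_pos: [553.3, 124.3, 145.5]
tcp_rot: [-3.14, 0.695, 1.575]
contact_force: [0.6, 0.1, 0.7]
grip_width: 0.6
finger_force: 0.0
[70.228 77.894  0.336] [0.624 0.123 0.703] [ 0.403  0.705  1.388 -0.641  1.405  0.626]
```

```bash
cat > chk.py <<'E'
from h import *
def red(n):
    im=bot.capture(n);p=bot.camera_params(n);cv2.imwrite(f'pics/chk_{n}.png',im)
    h=cv2.cvtColor(im,cv2.COLOR_BGR2HSV);m=cv2.inRange(h,(0,150,60),(4,255,255))|cv2.inRange(h,(172,150,60),(180,255,255))
    if n!='wrist':
        z=np.zeros_like(m);a=(130,230,190,330) if n=='scene' else (140,280,195,335);z[a[0]:a[1],a[2]:a[3]]=m[a[0]:a[1],a[2]:a[3]];m=z
    k,l,st,ce=cv2.connectedComponentsWithStats(m)
    for i in range(1,k):
        if st[i][4]>6:
            o,d=ray(p,*ce[i]);t=(O[0]-o[0])/d[0];print(n,st[i].tolist(),ce[i],"on y=0:",tosw(o+d*t))
    return p
p=red('wrist');q=red('scene');t=red('top')
for th in(2.05,1.2,.8,.4,0):
    a=th-.349;pin=np.array([115-24*np.cos(a),16+24*np.sin(a)]);w=12-pin[1];ph=np.arcsin(w/104.6);e=np.array([np.cos(ph),np.sin(ph)]);n=np.array([-e[1],e[0]]);b=pin+104.6*e;tb=b+22*e+24*n
    en=(115-95*np.cos(th),16+95*np.sin(th))
    print(th,"bar",b,"tab",tb,"px wrist",proj(p,sw(*tb))[0],"scene",proj(q,sw(*tb))[0],"top",proj(t,sw(*tb))[0],"| end scene",proj(q,sw(*en))[0],"wrist",proj(p,sw(*en))[0],"top",proj(t,sw(*en))[0])
E
python3 chk.py
```

```text
wrist [233, 214, 57, 17, 407] [257.445 220.346] on y=0: [58.584 75.063  0.   ]
wrist [256, 231, 3, 4, 9] [256.889 232.778] on y=0: [120.748 -40.452   0.   ]
wrist [279, 230, 8, 3, 8] [282.5   231.125] on y=0: [ -5.279 229.305   0.   ]
scene [245, 166, 5, 9, 28] [247.143 170.214] on y=0: [233.216  29.903  -0.   ]
scene [290, 177, 10, 5, 30] [294.3   178.967] on y=0: [56.069 68.568  0.   ]
top [250, 204, 11, 6, 64] [255.141 206.422] on y=0: [217.713  33.578   0.   ]
2.05 bar [218.955  12.   ] tab [246.542  29.291] px wrist [256.785 385.909] scene [243.696 168.859] top [264.875 205.565] | end scene [279.277 159.88 ] wrist [257.21  385.353] top [220.693 205.099]
1.2 bar [201.429  12.   ] tab [227.993  30.824] px wrist [256.823 372.169] scene [248.62  170.556] top [258.89  206.183] | end scene [296.69  167.515] wrist [257.554 280.372] top [198.255 207.763]
0.8 bar [196.995  12.   ] tab [222.102  32.728] px wrist [256.838 369.017] scene [250.456 170.706] top [256.657 206.303] | end scene [298.86  175.875] wrist [257.547 210.515] top [195.619 209.865]
0.4 bar [195.501  12.   ] tab [218.672  34.871] px wrist [256.849 368.146] scene [251.734 170.516] top [255.102 206.318] | end scene [296.807 185.452] wrist [257.432 162.6  ] top [198.525 212.017]
0 bar [196.962  12.   ] tab [217.979  36.865] px wrist [256.854 369.5  ] scene [252.315 170.058] top [254.398 206.239] | end scene [291.042 194.839] wrist [257.275 143.446] top [206.132 213.895]
```

Lever end gives θ≈0.81, and the tab position (scene and top) matches the bar down and drawn into the keeper. On with the swing.

```bash
python3 -m pendant '[[[0,0.02,-0.22],[0,0,0],-1],[[0,0.01,-0.22],[0,0,0],-1],[[0,0,-0.22],[0,0,0],-1],[[0,-0.03,-0.22],[0,0,0],-1],[[0,-0.04,-0.22],[0,0,0],-1],[[0,-0.07,-0.17],[0,0,0],-1],[[0,-0.07,-0.17],[0,0,0],-1],[[0,-0.07,-0.17],[0,0,0],-1],[[0,0,0],[0,0,0],-1],[[0,0,0],[0,0,0],-1]]'
python3 - <<'E'
from h import *
o=bot.get_obs();print(tosw(o['tool_pos']+tilt()[:,2]*14),o['contact_force'],o['joint_positions'])
E
python3 -m pendant '[[[0,-0.09,-0.16],[0,0,0],-1],[[0,-0.09,-0.16],[0,0,0],-1],[[0,-0.09,-0.16],[0,0,0],-1],[[0,-0.06,-0.07],[0,0,0],-1],[[0,0,0],[0,0,0],-1],[[0,0,0],[0,0,0],-1],[[0,0,0],[0,0,0],-1],[[0,0,0],[0,0,0],-1],[[0,0,0],[0,0,0],-1],[[0,0,0],[0,0,0],-1]]'
python3 - <<'E'
from h import *
o=bot.get_obs();print(tosw(o['tool_pos']+tilt()[:,2]*14),o['contact_force'],o['joint_positions'])
E
```

```text
time: 14.03
tool_pos: [553.2, 116.6, 97.0]
tcp_rot: [-3.139, 0.696, 1.575]
contact_force: [0.5, -0.5, 0.3]
grip_width: 0.6
finger_force: 0.0
[44.908 35.753  0.193] [ 0.466 -0.53   0.295] [ 0.392  0.761  1.433 -0.658  1.319  0.681]
time: 14.87
tool_pos: [553.6, 108.8, 83.3]
tcp_rot: [3.138, 0.694, 1.573]
contact_force: [-6.1, 13.7, 18.3]
grip_width: 0.4
finger_force: 10.9
[42.05  20.241  0.577] [-6.132 13.747 18.27 ] [ 0.381  0.772  1.455 -0.67   1.283  0.697]
```

The lever is down on its stop (outer face at w≈20, 23 N). Retreating and checking.

```bash
python3 -m pendant '[[[0,0.2,0.24],[0,0,0],-1],[[0,0.4,0.48],[0,0,0],-1],[[0,0.55,0.65],[0,0,0],-1],[[0,0.55,0.65],[0,0,0],-1],[[0,0.55,0.65],[0,0,0],-1],[[0,0.55,0.65],[0,0,0],-1],[[0,0.55,0.65],[0,0,0],-1],[[0,0.2,0.2],[0,0,0],-1],[[0,0,0],[0,0,0],-1],[[0,0,0],[0,0,0],-1]]'
python3 chk.py
```

```text
time: 15.7
tool_pos: [553.2, 213.0, 204.9]
tcp_rot: [-3.139, 0.696, 1.576]
contact_force: [0.1, -0.2, -1.4]
grip_width: 0.5
finger_force: 0.0
wrist [245, 161, 29, 25, 697] [258.683 173.224] on y=0: [ -4.267 192.729   0.   ]
wrist [252, 305, 11, 15, 120] [256.375 312.092] on y=0: [ 1594.43  -1630.835    -0.   ]
scene [247, 167, 4, 6, 17] [248.529 169.765] on y=0: [230.096  32.873  -0.   ]
scene [286, 190, 8, 7, 18] [289.111 192.944] on y=0: [33.065 19.208  0.   ]
top [248, 203, 13, 7, 80] [253.963 206.113] on y=0: [218.328  39.018   0.   ]
top [206, 208, 7, 11, 75] [209. 213.] on y=0: [38.857 23.208  0.   ]
2.05 bar [218.955  12.   ] tab [246.542  29.291] px wrist [256.984 330.461] scene [243.696 168.859] top [264.875 205.565] | end scene [279.277 159.88 ] wrist [257.299 312.175] top [220.693 205.099]
1.2 bar [201.429  12.   ] tab [227.993  30.824] px wrist [257.031 319.634] scene [248.62  170.556] top [258.89  206.183] | end scene [296.69  167.515] wrist [257.622 242.696] top [198.255 207.763]
0.8 bar [196.995  12.   ] tab [222.102  32.728] px wrist [257.048 316.893] scene [250.456 170.706] top [256.657 206.303] | end scene [298.86  175.875] wrist [257.704 201.771] top [195.619 209.865]
0.4 bar [195.501  12.   ] tab [218.672  34.871] px wrist [257.058 315.846] scene [251.734 170.516] top [255.102 206.318] | end scene [296.807 185.452] wrist [257.706 171.861] top [198.525 212.017]
0 bar [196.962  12.   ] tab [217.979  36.865] px wrist [257.06  316.504] scene [252.315 170.058] top [254.398 206.239] | end scene [291.042 194.839] wrist [257.644 157.935] top [206.132 213.895]
```

```bash
python3 - <<'E'
from h import *
p=bot.camera_params('wrist');t=bot.camera_params('top')
im=cv2.imread('pics/chk_wrist.png');h=cv2.cvtColor(im,cv2.COLOR_BGR2HSV)
print([h[r,257].tolist() for r in range(145,192,4)])
for th in(0,.1,.2):
  for r,o in((95,4),(95,7),(75,4),(72,7)):
    q=np.array([115-r*np.cos(th)+o*np.sin(th),16+r*np.sin(th)+o*np.cos(th)]);print(th,r,o,proj(p,sw(*q))[0],proj(t,sw(*q))[0])
E
```

```text
[[18, 255, 231], [18, 255, 232], [18, 255, 232], [18, 255, 233], [2, 132, 232], [3, 195, 248], [4, 193, 249], [3, 189, 249], [3, 186, 250], [3, 182, 250], [3, 179, 251], [0, 0, 255]]
0 95 4 [257.747 158.393] [205.126 213.721]
0 95 7 [257.753 158.889] [204.369 213.59 ]
0 75 4 [257.679 175.837] [210.095 213.107]
0 72 7 [257.673 179.062] [210.092 212.88 ]
0.1 95 4 [257.763 160.785] [202.945 213.279]
0.1 95 7 [257.768 161.59 ] [202.259 213.138]
0.1 75 4 [257.689 178.13 ] [208.403 212.75 ]
0.1 72 7 [257.682 181.614] [208.547 212.527]
0.2 95 4 [257.776 164.168] [201.008 212.809]
0.2 95 7 [257.78  165.296] [200.399 212.658]
0.2 75 4 [257.697 181.157] [206.913 212.372]
0.2 72 7 [257.688 184.868] [207.204 212.154]
```

```bash
python3 -c "
from plant import bot
print(bot.close_job())"
```

```text
the job is handed in; nothing more can be done
None
```

I handed the job in at about 16 s: the lid is pressed onto its stop, the loop is hooked over the keeper, and the lever is snapped down. My last camera measurements agree with that, but the hand-in returned no verdict. I steered clear of the lamp, radio, mug and calculator but did not check them again afterwards.

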